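Chuck a turned cabinet knob by its scroll ring

TASK

Take the pale, unfinished cabinet knob out of the holder block and set it tenon-down into the open jaws of the small chuck on the bench post, its shoulder sitting flat on the jaws, and let go of it. Then turn the slim brass scroll ring clockwise (seen from above) until the jaws have centred the knob and hold it firmly: feel for the bite and stop when the ring turns clearly stiffer, by about 0.3 N m over its free running, since twice that crushes the tenon. Touch only the brass ring, not the steel jaw carrier above it with its jaws nor the dark index ring below it, leave the other knobs and the things on the bench alone, and finish with the gripper clear.

Things in the scene. Friction and masses are not known exactly. Their poses are not given: they have to be found in the camera images.
- knob_pale: Pale, unfinished wooden cabinet knob to be chucked, standing upright in the holder: head 42 mm in diameter (straight-sided for 13 mm above its shoulder, then domed; 22.5 mm high in all) on a tenon 24 mm in diameter, 13 mm long. 35 to 70 g. Origin: centre of the tenon's lower end, z up along the knob's axis; shoulder (underside of the head) at z = 13 mm, top at 35.5 mm.
- knob_dark: A finished dark wooden knob of the same shape, also in the holder; not to be disturbed. Origin as for the pale knob.
- knob_blue: A finished, blue-painted knob of the same shape, also in the holder; not to be disturbed. Origin as for the pale knob.
- holder: Fixed brown wooden block, 75 mm (x) by 250 mm (y) by 30 mm high, with three holes 27 mm wide, 16 mm deep, 80 mm apart in a row along its y axis, where the three knobs stand tenon down, shoulders on the block's top. Which knob is in which hole varies. Origin: centre of its underside.
- chuck: Fixed blue bench post with a four-jaw self-centring scroll chuck, axis upright. Base plate 130 x 130 x 12 mm, post 50 mm in diameter, lock lever out to 59 mm from the axis at 45 mm height. Heights above the bench: dark index ring 62 to 74 mm, brass scroll ring 74.2 to 87.2, steel jaw carrier 87.5 to 98, aluminium jaws 98 to 112. Origin: on the axis, centre of its underside, on the bench.
- carrier: Fixed steel jaw carrier just above the brass ring, 54 mm in diameter, not to be touched by the robot, nor its four jaws (inside 27 mm from the axis, faces 16 mm wide). At the start the jaw faces are anywhere from 13.4 to 16.2 mm from the axis, so the free turn of the ring before they bite on the 24 mm tenon is about 0.35 to 1.1 rad. Origin: on the axis, on its underside.
- index_ring: Fixed dark steel index ring just below the brass ring, 72 mm in diameter (5 mm wider all round than the brass ring), 12 mm high, top 74 mm above the bench. Not to be touched by the robot. Origin: on the chuck's axis, on its underside.
- ring_mid (a point): Centre of the knurled brass scroll ring (62 mm diameter, 13 mm high), on the axis; its angle is not measured. Clockwise from above closes the jaws by 4 mm a radian. Free drag 0.5 N m while turning (at rest it may read lower or reversed: compare like with like); from the bite on the torque rises by about 2.7 N m a radian; each 0.1 N m is about 25 N of jaw force in all. It stays where it is left.
- jaw_top (a point): On the chuck's axis at the jaws' top faces, 112 mm above the bench, where the knob's shoulder sits: a seated knob's origin is 13 mm below it.
- tape_measure: Bystander: black and yellow tape measure, 72 x 36 x 65 mm. Origin: centre of its underside.
- screwdriver: Bystander: red-handled screwdriver lying flat, 230 mm long. Origin: on the bench below its length.
- tommy_bar0: Bystander: steel tommy bar with a black grip, 150 mm long, 9 mm thick, lying flat. Origin: middle of its underside.
- tommy_bar1: Bystander: the second tommy bar, as the first.
- glue_bottle: Bystander: white glue bottle with an orange cap, 60 mm in diameter, 160 mm high. Origin: centre of its underside.
- mallet: Bystander: hammer with a wooden handle lying flat, 280 mm long. Origin: on the bench below its length.
There are look-alikes about, which are no part of the job. What is shaped like the chuck but turquoise is not meant. There is more than one size of the knob_pale; the job needs the smaller.

How it is judged:
By the outcome, as a careful person would: the job done as asked, in the order asked, and still so for the second after the job is handed in, with the robot touching nothing.
It also fails if it takes over 54 s, if anything falls off the work surface, if the arm or the gripper's body presses on something with over 40 N, if the wrist force passes 120 N, or if a joint passes its speed limit or range.

ROBOT

A 6-joint arm with a two-finger parallel gripper is mounted at the origin on the work surface. World frame = base frame: x ahead of the robot, y to its left, z up, the work surface at z = 0. Lengths are in mm, angles in rad, forces in N, time in s.
With the tool pointing down it reaches from about 300 to 750 mm from the base axis. Payload 8.5 kg.
Tool frame: the origin (TCP) lies on the centre line of the jaws, within the pads' length; the fingertips stand 17 mm ahead of it and the grasp point (between the pads) lies 2 mm behind it; z points along the fingers, y is the direction in which the jaws open and shut (so a half turn about z gives the same grasp; the last joint's range is limited). The gripper opens to 85 mm and grips with 20 to 120 N. Pads are 22 mm wide; open, the fingers measure 114 mm over their backs; the gripper's body (76 mm by 85 mm) begins 54 mm behind the grasp point. The pads swing forward as they close: fully open they stand 13 mm farther back than shut.
Start: joints at [-1.497, 0.381, 1.297, -0, 1.464, -0.215], TCP at [156.636, -527.205, 227.122] pointing down, gripper open.
Joint ranges: [-3.11, 3.11], [-0.89, 2.33], [0.22, 2.48], [-1.42, 4.56], [0.17, 2.85], [-2.88, 2.88]. Speed limits (rad/s): [2.39, 2.39, 3.14, 3.14, 3.14, 3.14].

INTERFACE

Orientations are given as [roll, pitch, yaw] about the fixed x, y, z axes, in that order (R = Rz(yaw) Ry(pitch) Rx(roll)).
In Python, from rig import * gives the robot as it stands. The module is installed in compiled form; this text tells all that it offers.
- The arm moves only by the tool step_arm, never from a script. Its argument "series" is a list of rows, each an object with "xyz": the shift along the world's x, y, z in m, a list of three; "turn": the turn, a rotation vector about the world's x, y, z in degrees, a list of three. In form: [{"xyz": [x, y, z], "turn": [ax, ay, az]}, ...]. A call has 1 to 5 rows; each row is the pose to reach, as a shift and turn from the pose commanded when the call began; what a row does not reach only later rows make up. A row lasts 1/10 s, in which the tool goes at most 50 mm and 8.59 degrees, less where a joint would pass 70% of its speed; a pose out of reach is approached as far as the arm can. A call with a gripper value outside its range is refused whole. "fingers" is the opening in per cent of the stroke, from 0 (shut) to 100 (fully open), set as the call begins (left out, the last holds). The fingers move at their own pace and stop on an object; "newtons" is the grip in N (left out, the last holds). Time passes only in rows, so rows that repeat a pose let the fingers close. It gives the time, the measured TCP pose, the force and the opening at its end, in the units of the state.
- read_state(): the state, without advancing time (a new reading comes with each control period).
- grab_frame(name): name is "scene" or "top" or "wrist"; returns a dict with "pixels" (400x640x3 uint8, red, green, blue), "fov_y" (degrees; the focal length in pixels is half the picture's height over the tangent of half this angle, whatever the lens; pixels are square), "cx", "cy" (the principal point, pixels), "eye" and "attitude" of the camera in the world; the wrist camera has in their place "mount" (4x4, takes a point from camera to tool coordinates, whose origin is the TCP and whose axes are the flange's). Camera axes: x right, y down, z forward; pixel columns grow to the right and rows downward; lengths in mm; the calibration is good to about 2 mm. A picture is of the moment at which its call begins: read the wrist's pose just before it. There is no depth.
- sign_off(): hands the job in, once; it reports no verdict.
Trained networks look in a picture, given as the dict that the camera call returned (one of the last four; its "shot" number tells which), for a name from the list of things; names that differ only in an ending like _2 or _b are one class to them, and where a whole thing is asked for, a point or a joint stands for the part that bears it (a point fixed in the world has none). Each returns a list of dicts, best first, with "p" (0 to 1); they miss things now and then, are a little off and sometimes report something else, mostly with a low value. They report only what shows in the picture. A call takes as long as a camera call. They do not tell look-alikes from the thing itself.
- spot_in(picture, target): "box" ([left, top, right, bottom] in pixels, round what is visible of it).
The state is a dict: "time_s": time; "joints": joint angles; "joint_velocities": joint speeds; "joint_torque": joint torques, N m; "tool_pos": TCP position; "tcp_rot": TCP orientation; "ft_force": force on the tool from outside, world axes, zero at the start; "moment": the same for the moment, N m; "width": finger opening in mm.
Only numpy, scipy, OpenCV 4.12 (cv2) and the standard library are available. Lean on these libraries where they do the work, as an engineer would, in place of code of your own. Each camera call takes 0.05 s, during which the arm holds its last target. There are 200 camera calls.

## Working session

There is one attempt and no reset: what is moved stays moved. The work goes in short steps, Python scripts to look and compute and a tool call to move; the robot and the scene stay as the last step left them, time stands still between calls to the robot, and variables do not carry over. Pictures are saved under pics/ and viewed, about 8 in all and at most 12, crops included, and the job is handed in when it is done.

Besides the shell and the picture viewer there is one more tool, called after "Request:" in YAML: its name, and indented under it one key for each argument. step_arm: Moves the arm, as the interface text tells. Its arguments: {"type":"object","properties":{"series":{"type":"array","items":{"type":"object","properties":{"xyz":{"type":"array","items":{"type":"number"}},"turn":{"type":"array","items":{"type":"number"}}}}},"fingers":{"type":"number"},"newtons":{"type":"number"}},"required":["series"]}

```bash
mkdir -p pics; cat > h.py <<'E'
from rig import *
import numpy as np, cv2
from scipy.spatial.transform import Rotation as R
def save(p,n,crop=None,s=1):
    im=p["pixels"][:,:,::-1]
    if crop: l,t,r,b=crop; im=im[t:b,l:r]
    cv2.imwrite("pics/"+n,cv2.resize(im,None,fx=s,fy=s,interpolation=cv2.INTER_CUBIC))
def att(a):
    a=np.array(a,float)
    return a[:3,:3] if a.ndim==2 else R.from_euler('xyz',a).as_matrix()
def cam(p,st=None):
    f=200/np.tan(np.radians(p["fov_y"])/2)
    if "eye" in p: return f,np.array(p["eye"],float),att(p["attitude"])
    M=np.array(p["mount"]); Rt=att(st["tcp_rot"])
    return f,Rt@M[:3,3]+np.array(st["tool_pos"]),Rt@M[:3,:3]
def ray(p,u,v,z,st=None):
    f,e,A=cam(p,st); d=A@np.array([(u-p["cx"])/f,(v-p["cy"])/f,1]); return e+d*(z-e[2])/d[2]
def proj(p,X,st=None):
    f,e,A=cam(p,st); c=A.T@(np.array(X,float)-e); return c[0]/c[2]*f+p["cx"],c[1]/c[2]*f+p["cy"]
E
python3 - <<'E'
from h import *
st=read_state(); print(st)
for n in ["top","scene"]:
    p=grab_frame(n); save(p,n+"0.png"); print(n,{k:v for k,v in p.items() if k!="pixels"})
    for t in ["knob_pale","knob_dark","knob_blue","chuck","carrier","holder","glue_bottle","tape_measure"]:
        for d in spot_in(p,t)[:4]: 
            b=d["box"]; print(t,round(d["p"],2),np.round(b), np.round(ray(p,(b[0]+b[2])/2,(b[1]+b[3])/2,50)))
p=grab_frame("wrist");print({k:v for k,v in p.items() if k!="pixels"})
E
```

```text
{'time_s': 0.0, 'joints': array([-1.49730559e+00,  3.81209627e-01,  1.29828972e+00,  1.05981592e-05,
        1.46357840e+00, -2.15286468e-01]), 'joint_velocities': array([ 1.65300404e-03, -1.64208244e-03, -6.93869899e-05, -1.45842410e-04,
        9.82870125e-04, -1.10838268e-03]), 'joint_torque': array([ 3.13863202e-04, -4.48463237e+01, -2.31268358e+01, -1.68997803e-04,
        4.84720527e-03, -1.53323788e-05]), 'tool_pos': array([ 156.61394268, -526.91395859,  226.4946951 ]), 'tcp_rot': array([-3.14014409e+00, -3.27548544e-04,  2.88775826e-01]), 'ft_force': array([ 0.3529313 , -0.4805624 ,  0.25478143]), 'moment': array([-0.00495765,  0.02014451, -0.00642377]), 'width': 85.59843204029167}
top {'fov_y': 45.33116949057679, 'cx': 328.6237917552238, 'cy': 200.43256147246993, 'eye': array([ 378.33337804,    5.64109512, 1779.77929191]), 'attitude': array([-3.03040844,  0.00556866, -1.5995769 ]), 'shot': 1}
knob_pale 0.61 [276. 170. 296. 181.] [668. 163.  50.]
knob_pale 0.45 [275. 201. 283. 210.] [558. 190.  50.]
knob_dark 0.64 [250. 206. 261. 215.] [543. 276.  50.]
chuck 0.88 [350. 183. 3
[... 1017 characters left out ...]
2. 132. 326. 149.] [ 271. -125.   50.]
holder 0.9 [323. 228. 418. 284.] [582. 215.  50.]
holder 0.51 [257. 171. 271. 191.] [ 507. -176.   50.]
glue_bottle 0.82 [162. 165. 189. 211.] [ 664. -380.   50.]
tape_measure 0.73 [465. 235. 489. 270.] [426. 453.  50.]
{'fov_y': 68.24596286197026, 'cx': 316.7681310342644, 'cy': 200.16237047390166, 'mount': array([[-7.11132982e-04, -9.44949750e-01, -3.27214707e-01,
         8.42786865e+01],
       [ 9.99999685e-01, -5.56307080e-04, -5.66754850e-04,
        -4.81303866e-01],
       [ 3.53522995e-04, -3.27215007e-01,  9.44949848e-01,
        -1.47322212e+02],
       [ 0.00000000e+00,  0.00000000e+00,  0.00000000e+00,
         1.00000000e+00]]), 'shot': 3}
```

```bash
python3 - <<'E'
import cv2,numpy as np
a=cv2.imread("pics/top0.png")[140:300,180:460]; b=cv2.imread("pics/scene0.png")[120:300,150:500]
a=cv2.resize(a,(520,297),interpolation=3); b=cv2.resize(b,(560,288),interpolation=3)
c=np.zeros((590,570,3),np.uint8); c[:297,:520]=a; c[300:588,:560]=b
cv2.imwrite("pics/both.png",c)
E
```

```text
(no output)
```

View pics/both.png

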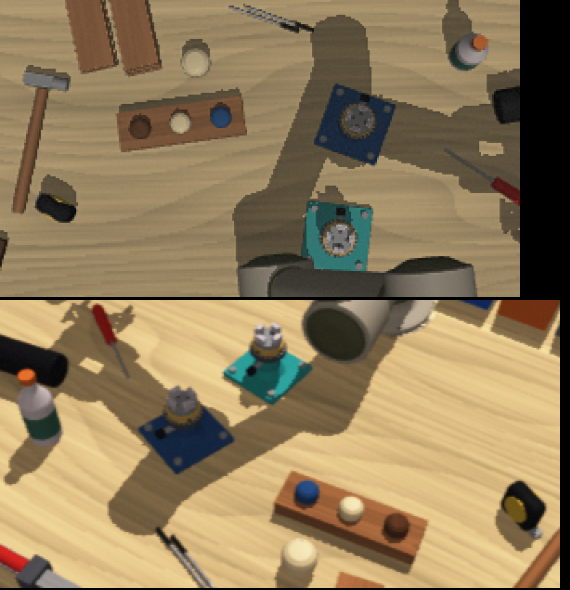

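The view shows, in top-camera pixels:
- **Pale knobs:** one in the holder's middle hole (~278,205), and a larger one standing loose on the bench (~286,175). The one in the holder is meant.
- **Chucks:** the blue one at (372,205) is meant. The turquoise one at (361,269) is the look-alike.

I'll go over the blue chuck first.

Request:
step_arm:
  series:
    - {"xyz": [0.032, 0.031, 0.0], "turn": [0, 0, 8.5]}
    - {"xyz": [0.065, 0.063, 0.0], "turn": [0, 0, 17]}
    - {"xyz": [0.097, 0.095, 0.0], "turn": [0, 0, 25.5]}
    - {"xyz": [0.13, 0.127, 0.0], "turn": [0, 0, 34]}
    - {"xyz": [0.16, 0.16, 0.0], "turn": [0, 0, 42.5]}
  fingers: 100
  newtons: 40

```text
time_s: 1.45
tool_pos: [317.8, -365.8, 227.2]
tcp_rot: [3.141, 0.0, 1.037]
ft_force: [-0.1, 0.1, -0.2]
width: 85.2
```

Request:
step_arm:
  series:
    - {"xyz": [0.035, 0.033, 0.0], "turn": [0, 0, 8.5]}
    - {"xyz": [0.07, 0.067, 0.0], "turn": [0, 0, 17]}
    - {"xyz": [0.105, 0.1, 0.0], "turn": [0, 0, 25.5]}
    - {"xyz": [0.14, 0.133, 0.0], "turn": [0, 0, 34]}
    - {"xyz": [0.175, 0.165, 0.0], "turn": [0, 0, 42]}

```text
time_s: 1.95
tool_pos: [492.9, -200.5, 227.3]
tcp_rot: [3.141, 0.0, 1.77]
ft_force: [-0.2, -1.4, -0.5]
width: 85.3
```

Request:
step_arm:
  series:
    - {"xyz": [0.03, 0.03, 0.0], "turn": [0, 0, 0]}
    - {"xyz": [0.056, 0.056, 0.0], "turn": [0, 0, 0]}
    - {"xyz": [0.056, 0.056, 0.0], "turn": [0, 0, 0]}

```text
time_s: 2.25
tool_pos: [549.7, -143.1, 226.7]
tcp_rot: [3.141, -0.001, 1.768]
ft_force: [-1.5, -0.6, 0.3]
width: 85.3
```

```bash
python3 - <<'E'
from h import *
st=read_state(); p=grab_frame("wrist"); save(p,"w1.png"); print(st["time_s"],st["tool_pos"],st["tcp_rot"],st["width"],st["joints"])
for t in ["chuck","carrier","index_ring","ring_mid"]:
    for d in spot_in(p,t)[:2]: b=d["box"]; print(t,round(d["p"],2),np.round(b),ray(p,(b[0]+b[2])/2,(b[1]+b[3])/2,105,st))
E
```

```text
2.25 [ 549.74847946 -143.13684979  226.74814114] [ 3.14100030e+00 -5.97995803e-04  1.76811132e+00] 85.29010133873177 [-4.63448218e-01  4.12692858e-01  1.24677110e+00  8.38975495e-04
  1.48202805e+00 -6.60837373e-01]
chuck 0.96 [ 34.  19. 202. 165.] [365.45993499 -88.20819937 105.        ]
chuck 0.88 [246.  95. 388. 236.] [ 544.50680928 -117.56232823  105.        ]
carrier 0.82 [286. 165. 346. 224.] [ 549.42650536 -145.43820853  105.        ]
carrier 0.79 [ 35.  57. 117. 130.] [329.5693419  -96.71168102 105.        ]
index_ring 0.86 [279. 150. 350. 202.] [ 544.27467736 -128.16185195  105.        ]
index_ring 0.66 [ 81.  59. 143. 135.] [359.81894086 -93.3260856  105.        ]
ring_mid 0.84 [ 31.  60. 118. 132.] [328.51194169 -98.94160478 105.        ]
ring_mid 0.58 [288. 164. 343. 220.] [ 548.72283673 -143.12057176  105.        ]
```

View pics/w1.png

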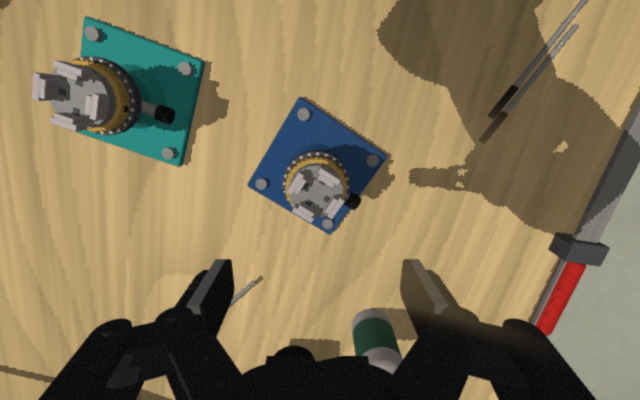

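The wrist view shows the blue chuck centred at ~(318,190) with four open jaws and its lever at (352,202). The turquoise one is at (90,95). Next, the holder.

Request:
step_arm:
  series:
    - {"xyz": [0.0, 0.045, 0.0], "turn": [0, 0, 0]}
    - {"xyz": [0.0, 0.09, 0.0], "turn": [0, 0, 0]}
    - {"xyz": [0.0, 0.135, 0.0], "turn": [0, 0, 0]}
    - {"xyz": [0.0, 0.18, -0.005], "turn": [0, 0, 0]}
    - {"xyz": [0.0, 0.225, -0.02], "turn": [0, 0, 0]}

```text
time_s: 3.0
tool_pos: [547.9, 79.3, 208.4]
tcp_rot: [3.138, 0.001, 1.762]
ft_force: [1.2, 0.2, -0.2]
width: 85.7
```

Request:
step_arm:
  series:
    - {"xyz": [0.0, 0.045, -0.02], "turn": [0, 0, 0]}
    - {"xyz": [0.0, 0.085, -0.04], "turn": [0, 0, 0]}
    - {"xyz": [0.004, 0.105, -0.05], "turn": [0, 0, 0]}
    - {"xyz": [0.004, 0.105, -0.05], "turn": [0, 0, 0]}

```text
time_s: 3.4
tool_pos: [550.9, 185.0, 155.7]
tcp_rot: [-3.139, -0.0, 1.765]
ft_force: [-0.1, -1.0, -0.7]
width: 85.6
```

```bash
python3 - <<'E'
from h import *
st=read_state(); p=grab_frame("wrist"); save(p,"w2.png"); print(st["time_s"],st["tool_pos"],st["tcp_rot"],st["width"])
for t in ["knob_pale","knob_dark","knob_blue","holder"]:
    for d in spot_in(p,t)[:3]: b=d["box"]; print(t,round(d["p"],2),np.round(b),ray(p,(b[0]+b[2])/2,(b[1]+b[3])/2,41,st))
E
```

```text
3.4 [550.93907092 184.98178663 155.71071628] [-3.13903387e+00 -4.71200791e-04  1.76525148e+00] 85.61655633149664
knob_pale 0.91 [306. 156. 352. 201.] [558.4784564  201.70869567  41.        ]
knob_pale 0.87 [410. 198. 474. 259.] [676.3004072  174.10710571  41.        ]
knob_dark 0.95 [315.  61. 365. 115.] [551.51438135 279.79240366  41.        ]
knob_blue 0.93 [305. 233. 344. 279.] [570.79244841 122.39822985  41.        ]
holder 0.62 [282.  25. 391. 292.] [561.20133    221.60948101  41.        ]
```

View pics/w2.png

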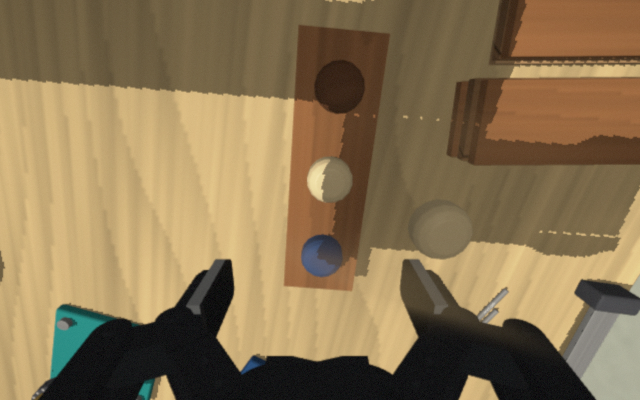

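The pale knob in the middle hole is at (329,179), 46 px wide, which is 42 mm. The big look-alike at (442,230) is 64 px wide, about 57 mm. The middle one is the knob I want, so I'll move over it and look closer.

Request:
step_arm:
  series:
    - {"xyz": [0.008, 0.016, -0.03], "turn": [0, 0, -4.1]}
    - {"xyz": [0.008, 0.016, -0.06], "turn": [0, 0, -4.1]}
    - {"xyz": [0.008, 0.016, -0.06], "turn": [0, 0, -4.1]}

```text
time_s: 3.95
tool_pos: [558.1, 198.6, 94.3]
tcp_rot: [-3.135, 0.0, 1.691]
ft_force: [-0.7, -0.2, -0.2]
width: 85.2
```

```bash
python3 - <<'E'
from h import *
st=read_state(); p=grab_frame("wrist"); save(p,"w3.png",(220,60,440,300),2.4); print(st["time_s"],st["tool_pos"],st["tcp_rot"],st["width"])
for t in ["knob_pale"]:
    for d in spot_in(p,t)[:3]: b=d["box"]; print(t,round(d["p"],2),np.round(b,1),ray(p,(b[0]+b[2])/2,(b[1]+b[3])/2,40,st))
# predicted silhouette of knob at guess positions
def sil(x,y,zs):
    pts=[]
    for z,r in [(zs,21),(zs+6,21),(zs+13,21),(zs+18,16),(zs+22.5,5)]:
        for a in np.arange(0,6.28,.1): pts.append(proj(p,(x+r*np.cos(a),y+r*np.sin(a),z),st))
    pts=np.array(pts); return np.r_[pts.min(0),pts.max(0)]
from scipy.optimize import least_squares
b=np.array(spot_in(p,"knob_pale")[0]["box"])
s=least_squares(lambda q:sil(q[0],q[1],30)-b,[559,201]); print(s.x,s.fun)
E
```

```text
3.95 [558.09656818 198.63842585  94.28396679] [-3.13518083e+00  2.50423908e-04  1.69097748e+00] 85.23835341566829
knob_pale 0.7 [290.2 187.3 345.8 244.8] [557.94605365 201.43588961  40.        ]
knob_pale 0.65 [424.3 227.9 504.2 303.3] [676.27168685 173.90609473  40.        ]
[558.13289786 199.88928969] [-1.01017276 -0.44481758  1.00659941  0.55485002]
```

View pics/w3.png

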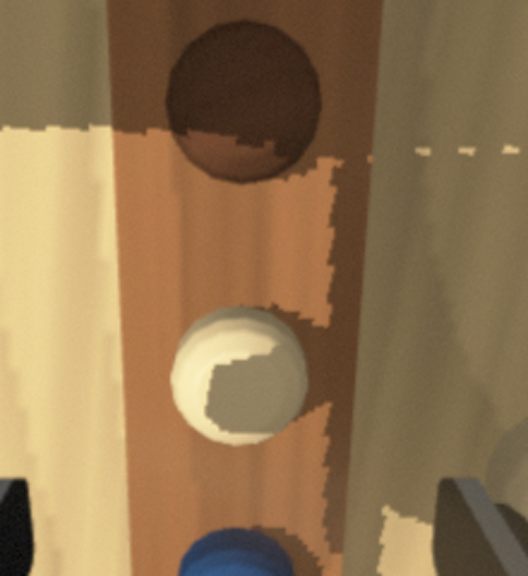

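Request:
step_arm:
  series:
    - {"xyz": [0.0005, 0.001, -0.015], "turn": [0, 0, 0]}
    - {"xyz": [0.0005, 0.001, -0.03], "turn": [0, 0, 0]}
    - {"xyz": [0.0005, 0.001, -0.04], "turn": [0, 0, 0]}
    - {"xyz": [0.0005, 0.001, -0.04], "turn": [0, 0, 0]}
  fingers: 77

```text
time_s: 4.5
tool_pos: [560.1, 200.5, 57.2]
tcp_rot: [-3.141, 0.0, 1.692]
ft_force: [0.9, 0.1, 0.2]
width: 66.0
```

Request:
step_arm:
  series:
    - {"xyz": [0, 0, -0.002], "turn": [0, 0, 0]}
    - {"xyz": [0, 0, -0.004], "turn": [0, 0, 0]}

```text
time_s: 4.7
tool_pos: [560.7, 200.8, 54.0]
tcp_rot: [3.14, -0.0, 1.692]
ft_force: [-0.1, 0.1, -0.2]
width: 65.6
```

Request:
step_arm:
  series:
    - {"xyz": [0, 0, -0.002], "turn": [0, 0, 0]}
    - {"xyz": [0, 0, -0.003], "turn": [0, 0, 0]}

```text
time_s: 4.9
tool_pos: [560.2, 200.8, 50.2]
tcp_rot: [3.141, -0.0, 1.692]
ft_force: [-0.4, 1.0, -0.3]
width: 65.4
```

Request:
step_arm:
  series:
    - {"xyz": [-0.001, 0, -0.0015], "turn": [0, 0, 0]}
    - {"xyz": [-0.001, 0, -0.003], "turn": [0, 0, 0]}

```text
time_s: 5.1
tool_pos: [559.0, 200.8, 47.1]
tcp_rot: [-3.142, -0.0, 1.692]
ft_force: [-0.8, 0.5, 0.5]
width: 65.6
```

Request:
step_arm:
  series:
    - {"xyz": [0, 0, -0.001], "turn": [0, 0, 0]}
    - {"xyz": [0, 0, -0.002], "turn": [0, 0, 0]}

```text
time_s: 5.3
tool_pos: [559.2, 200.8, 45.0]
tcp_rot: [3.142, 0.0, 1.692]
ft_force: [0.1, -0.6, -0.4]
width: 65.6
```

Request:
step_arm:
  series:
    - {"xyz": [0, 0, -0.001], "turn": [0, 0, 0]}
    - {"xyz": [0, 0, -0.002], "turn": [0, 0, 0]}

```text
time_s: 5.5
tool_pos: [559.2, 200.8, 43.0]
tcp_rot: [3.142, 0.0, 1.692]
ft_force: [-0.7, 0.6, 0.9]
width: 65.6
```

Request:
step_arm:
  series:
    - {"xyz": [0, 0, -0.001], "turn": [0, 0, 0]}
    - {"xyz": [0, 0, -0.002], "turn": [0, 0, 0]}

```text
time_s: 5.7
tool_pos: [559.1, 200.8, 41.0]
tcp_rot: [3.142, -0.0, 1.692]
ft_force: [1.0, -0.9, -0.3]
width: 65.4
```

Request:
step_arm:
  series:
    - {"xyz": [0, 0, -0.001], "turn": [0, 0, 0]}
    - {"xyz": [0, 0, -0.0015], "turn": [0, 0, 0]}

```text
time_s: 5.9
tool_pos: [559.1, 200.8, 39.5]
tcp_rot: [-3.141, -0.0, 1.692]
ft_force: [-0.2, 0.2, 0.0]
width: 66.1
```

Request:
step_arm:
  series:
    - {"xyz": [0, 0, -0.001], "turn": [0, 0, 0]}
    - {"xyz": [0, 0, -0.0015], "turn": [0, 0, 0]}

```text
time_s: 6.1
tool_pos: [559.1, 200.8, 38.0]
tcp_rot: [-3.141, 0.0, 1.692]
ft_force: [0.4, 0.6, 0.9]
width: 65.7
```

Request:
step_arm:
  series:
    - {"xyz": [0, 0, -0.001], "turn": [0, 0, 0]}
    - {"xyz": [0, 0, -0.0015], "turn": [0, 0, 0]}

```text
time_s: 6.3
tool_pos: [559.1, 200.8, 36.5]
tcp_rot: [-3.142, -0.0, 1.692]
ft_force: [0.5, -0.0, 0.2]
width: 66.3
```

Request:
step_arm:
  series:
    - {"xyz": [0, 0, -0.001], "turn": [0, 0, 0]}
    - {"xyz": [0, 0, -0.001], "turn": [0, 0, 0]}

```text
time_s: 6.5
tool_pos: [559.1, 200.8, 35.5]
tcp_rot: [-3.141, -0.0, 1.692]
ft_force: [0.8, -0.2, -0.6]
width: 66.0
```

```bash
python3 - <<'E'
from h import *
st=read_state(); p=grab_frame("wrist"); save(p,"w4.png",(130,150,510,400),2.1)
for y in (-33,33):
  print([np.round(proj(p,R.from_euler('xyz',st["tcp_rot"]).apply([x,y,z])+st["tool_pos"],st)) for x in(-11,11) for z in (0,5,10)])
E
```

```text
[array([260., 274.]), array([262., 269.]), array([263., 265.]), array([258., 239.]), array([260., 235.]), array([261., 232.])]
[array([375., 274.]), array([373., 269.]), array([372., 264.]), array([377., 239.]), array([375., 235.]), array([374., 232.])]
```

View pics/w4.png

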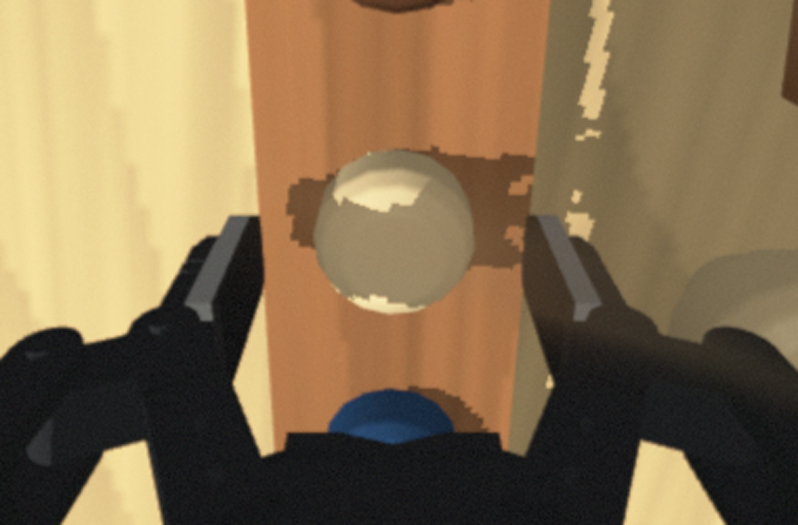

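The picture shows the knob at px (318,260), centred between the fingers. The fingertips look well above the block still, about 12 mm behind the TCP at this opening. There has been no contact, which agrees. I'll carry on down until I feel the block.

Request:
step_arm:
  series:
    - {"xyz": [0, 0, -0.002], "turn": [0, 0, 0]}
    - {"xyz": [0, 0, -0.004], "turn": [0, 0, 0]}

```text
time_s: 6.75
tool_pos: [559.2, 200.8, 31.5]
tcp_rot: [3.141, -0.0, 1.692]
ft_force: [-1.1, -0.0, 0.5]
width: 65.7
```

Request:
step_arm:
  series:
    - {"xyz": [0, 0, -0.002], "turn": [0, 0, 0]}
    - {"xyz": [0, 0, -0.004], "turn": [0, 0, 0]}

```text
time_s: 6.95
tool_pos: [559.1, 200.8, 27.4]
tcp_rot: [-3.141, -0.0, 1.692]
ft_force: [-0.5, 0.2, 0.1]
width: 65.9
```

Request:
step_arm:
  series:
    - {"xyz": [0, 0, -0.0015], "turn": [0, 0, 0]}
    - {"xyz": [0, 0, -0.003], "turn": [0, 0, 0]}

```text
time_s: 7.15
tool_pos: [559.1, 200.8, 24.5]
tcp_rot: [-3.142, 0.0, 1.692]
ft_force: [0.6, 0.4, 0.9]
width: 66.0
```

```bash
python3 - <<'E'
from h import *
st=read_state(); p=grab_frame("wrist"); save(p,"w5.png",(130,130,510,400),2.1)
for z in (-25,-18,-12,-5,3):
  print(z,[np.round(proj(p,R.from_euler('xyz',st["tcp_rot"]).apply([x,-33,z])+st["tool_pos"],st)) for x in(-11,11)])
E
```

```text
-25 [array([251., 302.]), array([248., 263.])]
-18 [array([254., 293.]), array([251., 256.])]
-12 [array([256., 286.]), array([254., 250.])]
-5 [array([259., 279.]), array([256., 244.])]
3 [array([261., 271.]), array([259., 237.])]
```

View pics/w5.png

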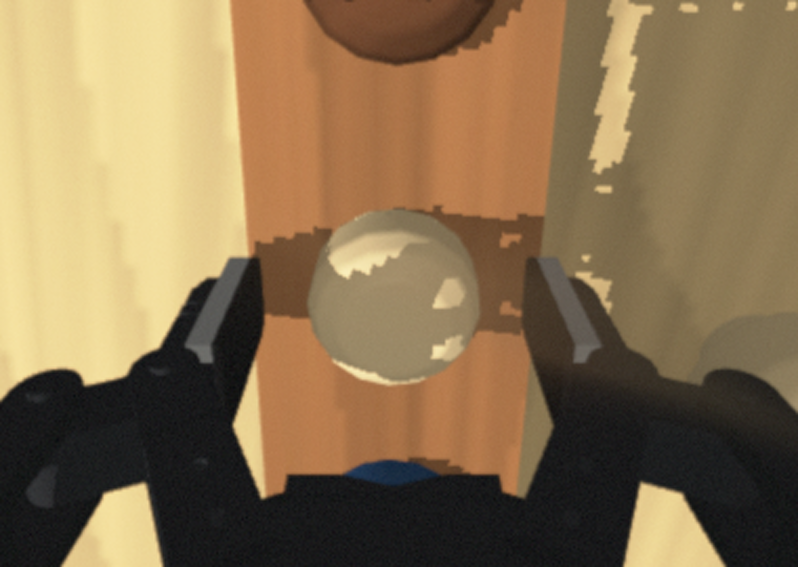

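Tips now appear at px (255,253), which puts them about 13 mm behind the TCP, or z ≈ 37. I'll keep feeling for the block top.

Request:
step_arm:
  series:
    - {"xyz": [0, 0, -0.0015], "turn": [0, 0, 0]}
    - {"xyz": [0, 0, -0.003], "turn": [0, 0, 0]}

```text
time_s: 7.4
tool_pos: [559.2, 200.8, 21.6]
tcp_rot: [3.141, -0.0, 1.692]
ft_force: [-0.0, -0.5, 0.5]
width: 65.9
```

Request:
step_arm:
  series:
    - {"xyz": [0, 0, -0.001], "turn": [0, 0, 0]}
    - {"xyz": [0, 0, -0.002], "turn": [0, 0, 0]}

```text
time_s: 7.6
tool_pos: [559.1, 200.8, 19.5]
tcp_rot: [-3.142, 0.0, 1.692]
ft_force: [-0.0, -0.6, 0.2]
width: 65.7
```

Request:
step_arm:
  series:
    - {"xyz": [0, 0, -0.001], "turn": [0, 0, 0]}
    - {"xyz": [0, 0, -0.0015], "turn": [0, 0, 0]}

```text
time_s: 7.8
tool_pos: [559.2, 200.8, 19.3]
tcp_rot: [3.141, 0.0, 1.692]
ft_force: [-4.4, -0.1, 15.2]
width: 65.6
```

Contact: block top (z 30) at TCP z 19.4, so at 66 mm opening the tips are 10.6 mm behind the TCP. I'll raise 9 mm and close.

Request:
step_arm:
  series:
    - {"xyz": [0, 0, 0.005], "turn": [0, 0, 0]}
    - {"xyz": [0, 0, 0.009], "turn": [0, 0, 0]}

```text
time_s: 8.0
tool_pos: [559.2, 200.8, 27.4]
tcp_rot: [3.141, -0.0, 1.692]
ft_force: [0.3, -1.3, 1.1]
width: 65.9
```

Request:
step_arm:
  series:
    - {"xyz": [0, 0, 0], "turn": [0, 0, 0]}
    - {"xyz": [0, 0, 0], "turn": [0, 0, 0]}
    - {"xyz": [0, 0, 0], "turn": [0, 0, 0]}
    - {"xyz": [0, 0, 0], "turn": [0, 0, 0]}
  fingers: 30
  newtons: 40

```text
time_s: 8.4
tool_pos: [559.3, 200.8, 27.5]
tcp_rot: [3.141, 0.0, 1.692]
ft_force: [-1.0, 0.2, 5.3]
width: 39.9
```

Request:
step_arm:
  series:
    - {"xyz": [0, 0, 0.01], "turn": [0, 0, 0]}
    - {"xyz": [0, 0, 0.03], "turn": [0, 0, 0]}
    - {"xyz": [0, 0, 0.05], "turn": [0, 0, 0]}
    - {"xyz": [0, 0, 0.08], "turn": [0, 0, 0]}
    - {"xyz": [0, 0, 0.08], "turn": [0, 0, 0]}

```text
time_s: 8.9
tool_pos: [560.8, 201.1, 111.2]
tcp_rot: [3.135, -0.0, 1.692]
ft_force: [0.4, 0.2, 0.0]
width: 39.6
```

```bash
python3 - <<'E'
from h import *
st=read_state(); print(st["moment"],st["ft_force"],st["width"]); p=grab_frame("wrist"); save(p,"w6.png",(200,100,440,340),2.4)
for d in spot_in(p,"knob_pale")[:3]: print(d)
q=grab_frame("scene"); 
u,v=map(int,proj(q,st["tool_pos"])); print(u,v)
a=q["pixels"][v-45:v+45,u-60:u+60,::-1]; b=p["pixels"][130:330,210:430,::-1]
a=cv2.resize(a,(480,360),interpolation=3); b=cv2.resize(b,(396,360),interpolation=3)[:,38:358]
cv2.imwrite("pics/c6.png",np.hstack([a,b]))
E
```

```text
[-0.00910789 -0.02548901 -0.01345049] [0.3749313  0.16302395 0.03310417] 39.62777935897084
{'box': [276.3, 225.5, 356.3, 309.0], 'p': 0.92}
{'box': [412.0, 223.4, 484.2, 291.2], 'p': 0.86}
371 234
```

View pics/c6.png

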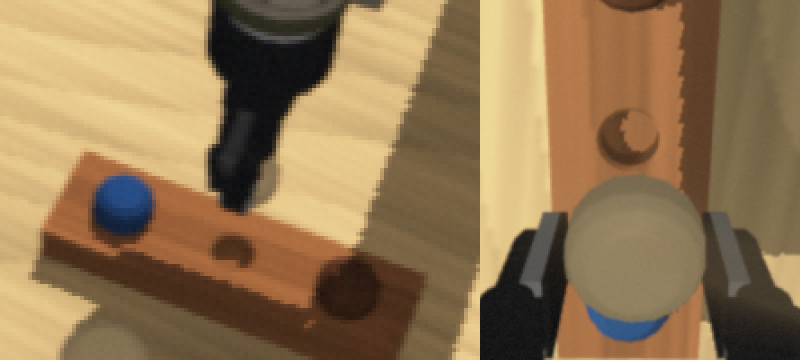

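The pale knob is upright in the grip at wrist px (316,267), its hole is empty, and the dark and blue knobs are undisturbed. Next I'll take it to just short of the chuck, so one picture shows both the knob and the jaws.

Request:
step_arm:
  series:
    - {"xyz": [0, -0.02, 0.03], "turn": [0, 0, 0]}
    - {"xyz": [0, -0.065, 0.05], "turn": [0, 0, 0]}
    - {"xyz": [0, -0.11, 0.05], "turn": [0, 0, 0]}
    - {"xyz": [0, -0.155, 0.05], "turn": [0, 0, 0]}
    - {"xyz": [0, -0.2, 0.05], "turn": [0, 0, 0]}

```text
time_s: 9.55
tool_pos: [558.4, -0.8, 156.1]
tcp_rot: [-3.14, -0.001, 1.692]
ft_force: [1.1, 0.8, -0.5]
width: 40.2
```

Request:
step_arm:
  series:
    - {"xyz": [0, -0.045, 0], "turn": [0, 0, 0]}
    - {"xyz": [-0.002, -0.09, 0], "turn": [0, 0, 0]}
    - {"xyz": [-0.004, -0.135, 0], "turn": [0, 0, 0]}
    - {"xyz": [-0.004, -0.175, 0], "turn": [0, 0, 0]}
    - {"xyz": [-0.004, -0.195, 0], "turn": [0, 0, 0]}

```text
time_s: 10.05
tool_pos: [554.4, -197.3, 155.7]
tcp_rot: [-3.14, -0.001, 1.689]
ft_force: [-0.2, 1.0, -0.6]
width: 40.0
```

Request:
step_arm:
  series:
    - {"xyz": [0, 0, -0.005], "turn": [0, 0, 0]}
    - {"xyz": [0, 0, -0.005], "turn": [0, 0, 0]}

```text
time_s: 10.25
tool_pos: [554.4, -193.7, 150.3]
tcp_rot: [-3.139, -0.002, 1.691]
ft_force: [0.4, 0.2, -0.8]
width: 40.0
```

```bash
cat >> h.py <<'E'
def knob_pts(P,st,p,tool):
    out=[]
    for z,r in [(0,21),(6,21),(13,21),(16,19.5),(19,16),(21.5,9)]:
        for a in np.arange(0,6.28,.1):
            X=P+np.array([r*np.cos(a),r*np.sin(a),-z if tool else z])
            if tool: X=R.from_euler('xyz',st["tcp_rot"]).apply(X)+st["tool_pos"]
            out.append(proj(p,X,st))
    return np.array(out)
E
python3 - <<'E'
from h import *
st=read_state(); p=grab_frame("wrist"); np.savez("w7.npz",px=p["pixels"]); print(st["tool_pos"],st["tcp_rot"])
import pickle; pickle.dump((p,st),open("w7.pkl","wb"))
save(p,"w7.png",(215,80,415,330),2.4)
for n in ["knob_pale","carrier","ring_mid","index_ring"]:
  for d in spot_in(p,n)[:2]: b=d["box"];print(n,b,round(d["p"],2),ray(p,(b[0]+b[2])/2,(b[1]+b[3])/2,105,st))
E
```

```text
[ 554.37225184 -193.6560935   150.33905994] [-3.13881729e+00 -2.45037828e-03  1.69137414e+00]
knob_pale [275.8, 229.3, 355.3, 309.5] 0.73 [ 557.34480625 -230.20206272  105.        ]
knob_pale [274.3, 112.9, 361.6, 199.6] 0.67 [ 548.79404465 -145.06041337  105.        ]
carrier [3.2, 6.6, 21.9, 82.2] 0.82 [ 363.12064837 -101.07555707  105.        ]
carrier [274.3, 110.7, 362.7, 200.7] 0.6 [ 549.10882525 -144.65622722  105.        ]
ring_mid [0.0, 9.7, 20.0, 83.3] 0.87 [ 361.39458693 -102.39475592  105.        ]
index_ring [269.7, 94.6, 362.1, 175.2] 0.72 [ 545.81981022 -131.52678993  105.        ]
```

View pics/w7.png

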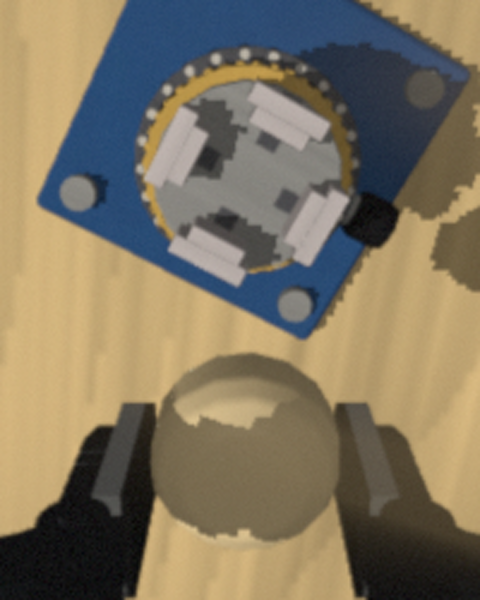

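The picture shows the four open jaws, with jaw-pair midpoints both at crop (248,187), which is px (318.4,157.9). The held knob's outline covers crop (150..340, 352..545).

```bash
python3 - <<'E'
from h import *
import pickle; from scipy.optimize import least_squares
p,st=pickle.load(open("w7.pkl","rb"))
C=ray(p,318.4,157.9,112,st); print("axis",C)
print("inner",np.linalg.norm(ray(p,215+191/2.4,80+155/2.4,112,st)-ray(p,215+300/2.4,80+215/2.4,112,st))/2)
Rt=R.from_euler('xyz',st["tcp_rot"])
for b in ([275.8,229.3,355.3,309.5],[277.5,226.7,356.7,307]):
    def f(q,zs=None):
        k=knob_pts(np.array([q[0],q[1],zs if zs is not None else q[2]]),st,p,True); return np.r_[k.min(0),k.max(0)]-b
    for zs in (-2.5,None):
        s=least_squares(f,[0,0] if zs is not None else [0,0,-2.5],kwargs=dict(zs=zs)); print(s.x,s.fun)
        K=Rt.apply([s.x[0],s.x[1],0])+st["tool_pos"]; print("shift xy",(C-K)[:2])
E
```

```text
axis [ 549.03720024 -144.7845728   112.        ]
inner 16.467416745650926
[-2.15222556 -1.04590847] [-0.74908996 -0.95005539  0.75002035  1.12714099]
shift xy [-4.5556235  51.13392774]
[-4.01292782 -1.06035275  0.52397535] [ 0.15018926 -0.15345235 -0.15031164  0.15168517]
shift xy [-4.76509963 52.98285198]
[-0.60047312 -0.24409496] [-1.03353961 -0.9996551   1.03476891  1.21345506]
shift xy [-5.16495827 49.49699487]
[-2.79197225 -0.23956777  1.12811233] [ 0.04431329 -0.04528903 -0.04434909  0.04476794]
shift xy [-5.43305809 51.67203106]
```

Request:
step_arm:
  series:
    - {"xyz": [-0.002, 0.02, 0], "turn": [0, 0, 0]}
    - {"xyz": [-0.005, 0.045, 0], "turn": [0, 0, 0]}
    - {"xyz": [-0.005, 0.051, 0], "turn": [0, 0, 0]}
    - {"xyz": [-0.005, 0.051, -0.01], "turn": [0, 0, 0]}
    - {"xyz": [-0.005, 0.051, -0.02], "turn": [0, 0, 0]}

```text
time_s: 11.0
tool_pos: [550.3, -143.3, 131.5]
tcp_rot: [3.141, 0.001, 1.692]
ft_force: [-0.1, -0.9, -0.6]
width: 40.1
```

Request:
step_arm:
  series:
    - {"xyz": [0, 0, -0.005], "turn": [0, 0, 0]}
    - {"xyz": [0, 0, -0.008], "turn": [0, 0, 0]}

```text
time_s: 11.2
tool_pos: [549.9, -143.7, 123.0]
tcp_rot: [-3.14, -0.001, 1.691]
ft_force: [0.2, -0.1, -1.1]
width: 40.0
```

Request:
step_arm:
  series:
    - {"xyz": [-0.0005, 0.0008, -0.002], "turn": [0, 0, 0]}
    - {"xyz": [-0.0005, 0.0008, -0.005], "turn": [0, 0, 0]}

```text
time_s: 11.4
tool_pos: [549.7, -142.7, 119.1]
tcp_rot: [3.141, 0.0, 1.692]
ft_force: [0.0, 0.2, -0.6]
width: 40.1
```

Request:
step_arm:
  series:
    - {"xyz": [0, 0, -0.003], "turn": [0, 0, 0]}
    - {"xyz": [0, 0, -0.006], "turn": [0, 0, 0]}

```text
time_s: 11.6
tool_pos: [549.7, -142.5, 113.0]
tcp_rot: [3.141, 0.0, 1.692]
ft_force: [-0.9, 0.3, -0.5]
width: 39.7
```

Request:
step_arm:
  series:
    - {"xyz": [0, 0, -0.001], "turn": [0, 0, 0]}
    - {"xyz": [0, 0, -0.002], "turn": [0, 0, 0]}

```text
time_s: 11.8
tool_pos: [549.6, -142.4, 111.1]
tcp_rot: [-3.142, 0.0, 1.692]
ft_force: [1.1, 0.4, -0.3]
width: 40.3
```

Tenon is inside the jaws without contact; I'm easing it onto the shoulder.

Request:
step_arm:
  series:
    - {"xyz": [0, 0, -0.001], "turn": [0, 0, 0]}
    - {"xyz": [0, 0, -0.0015], "turn": [0, 0, 0]}

```text
time_s: 12.0
tool_pos: [549.7, -142.4, 109.6]
tcp_rot: [3.141, -0.0, 1.692]
ft_force: [0.8, 0.5, -0.9]
width: 40.1
```

Request:
step_arm:
  series:
    - {"xyz": [0, 0, -0.0005], "turn": [0, 0, 0]}
    - {"xyz": [0, 0, -0.001], "turn": [0, 0, 0]}

```text
time_s: 12.2
tool_pos: [549.7, -142.4, 109.5]
tcp_rot: [3.141, 0.001, 1.692]
ft_force: [-3.7, 1.2, 9.7]
width: 39.8
```

Contact came at TCP z 109.5, exactly as predicted for a seated shoulder. Releasing.

Request:
step_arm:
  series:
    - {"xyz": [0, 0, 0.001], "turn": [0, 0, 0]}
    - {"xyz": [0, 0, 0.001], "turn": [0, 0, 0]}
    - {"xyz": [0, 0, 0.001], "turn": [0, 0, 0]}
    - {"xyz": [0, 0, 0.001], "turn": [0, 0, 0]}
  fingers: 88

```text
time_s: 12.6
tool_pos: [549.6, -142.4, 109.5]
tcp_rot: [-3.141, -0.0, 1.692]
ft_force: [0.0, -0.6, -0.7]
width: 75.2
```

```bash
python3 - <<'E'
from h import *
st=read_state(); print(st["tool_pos"],st["moment"],st["width"]); p=grab_frame("wrist"); save(p,"w8.png",(215,130,415,350),2.4)
b=[d for d in spot_in(p,"knob_pale")][0]["box"]; print(b)
from scipy.optimize import least_squares
def f(q): k=knob_pts(np.array([q[0],q[1],112]),st,p,False); return np.r_[k.min(0),k.max(0)]-b
s=least_squares(f,[549,-144]); print(s.x,s.fun)
E
```

```text
[ 549.62106942 -142.41570264  109.49990935] [-0.01165549 -0.01093213  0.03349957] 75.2169903995116
[275.3, 229.5, 356.0, 306.8]
[ 548.81884879 -143.93349908] [-0.2227854  -2.41936877  0.22298134  2.68105214]
```

View pics/w8.png

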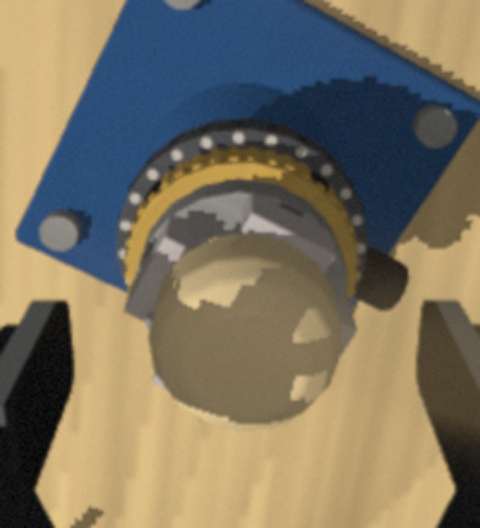

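The knob sits upright on the jaws at crop (245,330), the brass ring shows around it, and the fingers are clear on both sides. Now down to the ring, feeling on the way.

Request:
step_arm:
  series:
    - {"xyz": [-0.0005, -0.002, 0], "turn": [0, 0, 0]}
    - {"xyz": [-0.0005, -0.002, -0.01], "turn": [0, 0, 0]}
    - {"xyz": [-0.0005, -0.002, -0.02], "turn": [0, 0, 0]}
    - {"xyz": [-0.0005, -0.002, -0.026], "turn": [0, 0, 0]}

```text
time_s: 13.1
tool_pos: [548.6, -144.2, 82.1]
tcp_rot: [-3.14, -0.001, 1.692]
ft_force: [0.3, 0.9, 1.2]
width: 74.9
```

Request:
step_arm:
  series:
    - {"xyz": [0, 0, -0.002], "turn": [0, 0, 0]}
    - {"xyz": [0, 0, -0.004], "turn": [0, 0, 0]}

```text
time_s: 13.3
tool_pos: [549.2, -144.4, 79.3]
tcp_rot: [-3.141, -0.0, 1.692]
ft_force: [0.2, 0.2, 1.5]
width: 75.2
```

Request:
step_arm:
  series:
    - {"xyz": [0, 0, -0.002], "turn": [0, 0, 0]}
    - {"xyz": [0, 0, -0.004], "turn": [0, 0, 0]}

```text
time_s: 13.5
tool_pos: [549.3, -144.4, 75.7]
tcp_rot: [3.141, 0.0, 1.692]
ft_force: [-0.9, -0.4, -0.1]
width: 74.8
```

Request:
step_arm:
  series:
    - {"xyz": [0, 0, -0.002], "turn": [0, 0, 0]}
    - {"xyz": [0, 0, -0.003], "turn": [0, 0, 0]}

```text
time_s: 13.7
tool_pos: [549.1, -144.4, 72.5]
tcp_rot: [3.142, 0.0, 1.692]
ft_force: [-0.0, -0.0, -0.5]
width: 75.1
```

Request:
step_arm:
  series:
    - {"xyz": [0, 0, -0.0015], "turn": [0, 0, 0]}
    - {"xyz": [0, 0, -0.003], "turn": [0, 0, 0]}
    - {"xyz": [0, 0, -0.003], "turn": [0, 0, 0]}
  fingers: 77

```text
time_s: 14.0
tool_pos: [549.1, -144.4, 69.4]
tcp_rot: [-3.141, -0.0, 1.692]
ft_force: [0.3, 0.6, -1.3]
width: 66.1
```

```bash
python3 - <<'E'
from h import *
st=read_state(); print(st["tool_pos"],st["moment"],st["width"],st["ft_force"]); p=grab_frame("wrist"); q=grab_frame("scene")
b=p["pixels"][150:400,205:430,::-1]
u,v=map(int,proj(q,(549,-144.5,90))); a=q["pixels"][v-40:v+40,u-45:u+45,::-1]
a=cv2.resize(a,(405,360),interpolation=3); b=cv2.resize(b,None,fx=1.75,fy=1.75,interpolation=3)
c=np.zeros((438,800,3),np.uint8); c[:360,:405]=a; c[:b.shape[0],405:405+b.shape[1]]=b[:,:395]
cv2.imwrite("pics/c9.png",c)
E
```

```text
[ 549.06633721 -144.35423508   69.42786808] [-0.02779415 -0.01617618 -0.01024254] 66.07649516103939 [ 0.30794753  0.59944355 -1.26397148]
```

View pics/c9.png

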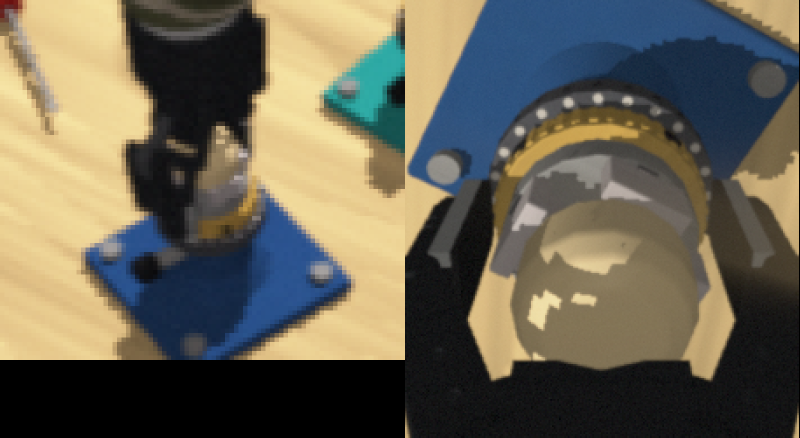

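The wrist view shows the fingertips on either side of the brass ring, inner faces at crop cols ~492 and ~712 with the ring between them. The knob top is clear of the palm and no force shows. Closing on the ring.

Request:
step_arm:
  series:
    - {"xyz": [0, 0, 0], "turn": [0, 0, 0]}
    - {"xyz": [0, 0, 0], "turn": [0, 0, 0]}
    - {"xyz": [0, 0, 0], "turn": [0, 0, 0]}
  fingers: 55
  newtons: 70

```text
time_s: 14.4
tool_pos: [548.9, -144.5, 70.6]
tcp_rot: [-3.141, 0.0, 1.692]
ft_force: [-3.0, 0.6, 8.2]
width: 58.8
```

```bash
python3 -c "
from h import *
s=read_state();print(s['tool_pos'],s['moment'],s['ft_force'],s['width'])"
```

```text
[ 548.9381359  -144.46033127   70.55991459] [ 0.09586892  0.74036302 -0.04143437] [-3.03842001  0.61254341  8.235503  ] 58.8044381278487
```

Request:
step_arm:
  series:
    - {"xyz": [0, 0, 0.001], "turn": [0, 0, -2]}
    - {"xyz": [0, 0, 0.001], "turn": [0, 0, -5]}
    - {"xyz": [0, 0, 0.001], "turn": [0, 0, -8]}
    - {"xyz": [0, 0, 0.001], "turn": [0, 0, -11]}

```text
time_s: 14.8
tool_pos: [549.1, -144.4, 70.7]
tcp_rot: [-3.141, 0.0, 1.499]
ft_force: [0.4, 0.0, 0.3]
width: 58.6
```

```bash
python3 -c "
from h import *
s=read_state();print(s['tool_pos'],s['tcp_rot'],s['moment'],s['ft_force'],s['width'],s['joint_velocities'][5],s['joint_torque'][5])"
```

```text
[ 549.11461501 -144.44507926   70.69612607] [-3.14145014e+00  4.67560551e-04  1.49923485e+00] [-0.01225965  0.19516689  0.53542481] [0.42820388 0.03175795 0.32907532] 58.61075907698368 0.5184464845361406 -0.11635118164122105
```

Request:
step_arm:
  series:
    - {"xyz": [0, 0, 0], "turn": [0, 0, -3]}
    - {"xyz": [0, 0, 0], "turn": [0, 0, -6]}
    - {"xyz": [0, 0, 0], "turn": [0, 0, -9]}

```text
time_s: 15.1
tool_pos: [549.2, -144.5, 70.7]
tcp_rot: [3.141, 0.0, 1.342]
ft_force: [1.2, -0.0, -1.2]
width: 58.8
```

```bash
cat > r.py <<'E'
from h import *
s=read_state();print(s['time_s'],np.round(s['tool_pos'],1),s['tcp_rot'][2],'Mz',s['moment'][2],s['ft_force'],s['width'],s['joint_velocities'][5])
E
python3 r.py
```

```text
15.1 [ 549.2 -144.5   70.7] 1.3421639533506053 Mz 0.5453076414745229 [ 1.22203302 -0.0329826  -1.23019493] 58.789289472530285 0.5198245726353578
```

Request:
step_arm:
  series:
    - {"xyz": [0, 0, 0], "turn": [0, 0, -3]}
    - {"xyz": [0, 0, 0], "turn": [0, 0, -6]}
    - {"xyz": [0, 0, 0], "turn": [0, 0, -9]}

```text
time_s: 15.4
tool_pos: [549.4, -144.5, 70.7]
tcp_rot: [3.141, 0.0, 1.185]
ft_force: [2.7, -1.0, -1.8]
width: 58.7
```

```bash
python3 r.py
```

```text
15.4 [ 549.4 -144.5   70.7] 1.1850611825267143 Mz 0.5996923292693286 [ 2.66607036 -0.961649   -1.75914451] 58.666309707858304 0.5202027405600359
```

Request:
step_arm:
  series:
    - {"xyz": [0, 0, 0], "turn": [0, 0, -3]}
    - {"xyz": [0, 0, 0], "turn": [0, 0, -6]}

```text
time_s: 15.6
tool_pos: [549.5, -144.6, 70.7]
tcp_rot: [3.141, 0.0, 1.08]
ft_force: [1.8, -0.2, -1.4]
width: 58.7
```

```bash
python3 r.py
```

```text
15.6 [ 549.5 -144.6   70.7] 1.0802314481004875 Mz 0.5729482484471402 [ 1.81093995 -0.1632813  -1.39802459] 58.68716741806345 0.5199207616887204
```

Request:
step_arm:
  series:
    - {"xyz": [0, 0, 0], "turn": [0, 0, -3]}
    - {"xyz": [0, 0, 0], "turn": [0, 0, -6]}

```text
time_s: 15.8
tool_pos: [549.6, -144.6, 70.7]
tcp_rot: [3.14, 0.0, 0.976]
ft_force: [2.1, -0.9, -0.9]
width: 58.7
```

```bash
python3 r.py
```

```text
15.8 [ 549.6 -144.6   70.7] 0.9755268193154343 Mz 0.5798365505644377 [ 2.0653182  -0.92838459 -0.86971998] 58.746383235597555 0.5191080713715696
```

Request:
step_arm:
  series:
    - {"xyz": [0, 0, 0], "turn": [0, 0, -3]}
    - {"xyz": [0, 0, 0], "turn": [0, 0, -6]}

```text
time_s: 16.0
tool_pos: [549.7, -144.7, 70.7]
tcp_rot: [3.14, -0.0, 0.871]
ft_force: [2.6, -1.0, -2.1]
width: 58.6
```

```bash
python3 r.py
```

```text
16.0 [ 549.7 -144.7   70.7] 0.8707502034536838 Mz 0.5735819679411638 [ 2.59311355 -1.00935081 -2.1214312 ] 58.64219291060586 0.518983072573139
```

Request:
step_arm:
  series:
    - {"xyz": [0, 0, 0], "turn": [0, 0, -3]}

```text
time_s: 16.1
tool_pos: [549.7, -144.7, 70.7]
tcp_rot: [3.14, -0.0, 0.818]
ft_force: [3.7, -0.9, -2.4]
width: 58.8
```

```bash
python3 r.py
```

```text
16.1 [ 549.7 -144.7   70.7] 0.8184047189350867 Mz 0.6578201243674136 [ 3.71535385 -0.87435655 -2.35380375] 58.836730598804316 0.518273715868577
```

Request:
step_arm:
  series:
    - {"xyz": [0, 0, 0], "turn": [0, 0, -3]}

```text
time_s: 16.2
tool_pos: [549.7, -144.7, 70.7]
tcp_rot: [3.14, -0.0, 0.766]
ft_force: [3.3, -2.3, -2.3]
width: 58.4
```

```bash
python3 r.py
```

```text
16.2 [ 549.7 -144.7   70.7] 0.7662480693108886 Mz 0.7380448103002075 [ 3.28031228 -2.27087907 -2.2717366 ] 58.40361387660899 0.5180757828051356
```

The bite is felt: Mz went 0.57, 0.66, 0.74. Target is about 0.87.

Request:
step_arm:
  series:
    - {"xyz": [0, 0, 0], "turn": [0, 0, -2]}

```text
time_s: 16.3
tool_pos: [549.8, -144.8, 70.7]
tcp_rot: [3.14, -0.0, 0.732]
ft_force: [4.1, -2.1, -2.0]
width: 58.6
```

```bash
python3 r.py
```

```text
16.3 [ 549.8 -144.8   70.7] 0.7317406298200577 Mz 0.8041438692850804 [ 4.10490996 -2.14445403 -1.96115763] 58.6429542099796 0.33188660838898987
```

Request:
step_arm:
  series:
    - {"xyz": [0, 0, 0], "turn": [0, 0, -2]}

```text
time_s: 16.4
tool_pos: [549.8, -144.8, 70.7]
tcp_rot: [3.14, -0.0, 0.698]
ft_force: [4.0, -1.8, -2.7]
width: 58.7
```

```bash
python3 r.py
```

```text
16.4 [ 549.8 -144.8   70.7] 0.6975156272859377 Mz 0.8981958696343701 [ 3.95454668 -1.79521032 -2.73480545] 58.726720622161885 0.34232516994379664
```

That is +0.32 N m over free running, so I stop here. Let go and back off straight up.

Request:
step_arm:
  series:
    - {"xyz": [0, 0, 0], "turn": [0, 0, 0]}
    - {"xyz": [0, 0, 0], "turn": [0, 0, 0]}
    - {"xyz": [0, 0, 0], "turn": [0, 0, 0]}
    - {"xyz": [0, 0, 0], "turn": [0, 0, 0]}
  fingers: 90

```text
time_s: 16.8
tool_pos: [549.1, -144.4, 70.8]
tcp_rot: [3.142, -0.0, 0.697]
ft_force: [-0.7, 0.5, 0.2]
width: 77.2
```

Request:
step_arm:
  series:
    - {"xyz": [0, 0, 0.01], "turn": [0, 0, 0]}
    - {"xyz": [0, 0, 0.03], "turn": [0, 0, 0]}
    - {"xyz": [0, 0, 0.06], "turn": [0, 0, 0]}
    - {"xyz": [0, 0, 0.1], "turn": [0, 0, 0]}
    - {"xyz": [0, 0, 0.12], "turn": [0, 0, 0]}

```text
time_s: 17.3
tool_pos: [549.8, -144.7, 194.8]
tcp_rot: [3.137, -0.002, 0.697]
ft_force: [0.6, -1.0, 0.1]
width: 76.6
```

Request:
step_arm:
  series:
    - {"xyz": [0, 0, 0.02], "turn": [0, 0, 0]}
    - {"xyz": [0, 0, 0.02], "turn": [0, 0, 0]}

```text
time_s: 17.5
tool_pos: [550.0, -144.8, 214.0]
tcp_rot: [3.136, -0.002, 0.697]
ft_force: [0.1, 0.1, -0.9]
width: 76.8
```

```bash
python3 r.py; python3 - <<'E'
from h import *
st=read_state(); p=grab_frame("wrist"); q=grab_frame("scene")
b=[d for d in spot_in(p,"knob_pale")]; print(b)
u,v=map(int,proj(q,(549,-144.5,90))); a=q["pixels"][v-40:v+50,u-45:u+45,::-1]
a=cv2.resize(a,(400,400),interpolation=3); u,v=map(int,proj(p,(549,-144.5,112),st)); w=p["pixels"][v-80:v+80,u-80:u+80,::-1]
cv2.imwrite("pics/c10.png",np.hstack([a,cv2.resize(w,(400,400),interpolation=3)]))
from scipy.optimize import least_squares
def f(s): k=knob_pts(np.array([s[0],s[1],112]),st,p,False); return np.r_[k.min(0),k.max(0)]-b[0]["box"]
s=least_squares(f,[549,-144]); print(s.x,s.fun)
E
```

```text
17.5 [ 550.  -144.8  214. ] 0.6973569432844569 Mz 0.007103137398145651 [ 0.14052305  0.12062942 -0.89374161] 76.82161068670737 0.0007118862086764211
[{'box': [290.1, 176.2, 338.1, 226.2], 'p': 0.79}, {'box': [91.5, 0.8, 136.6, 14.5], 'p': 0.51}]
[ 548.14040355 -143.14769661] [-0.66875321 -0.16585687  0.6715852   0.21759812]
```

View pics/c10.png

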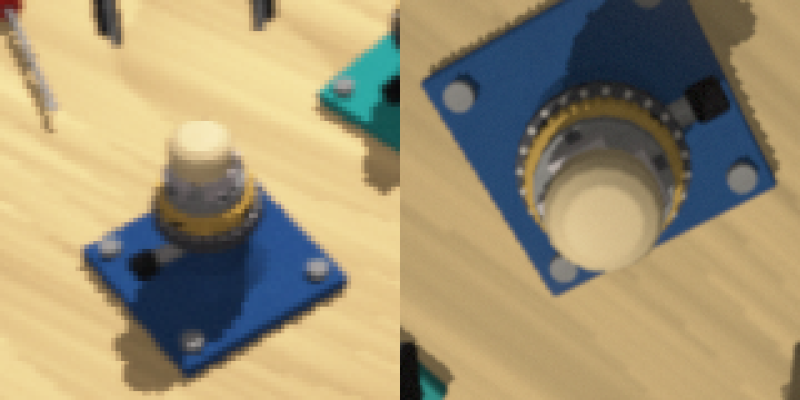

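The knob stands upright, centred on the jaws with no gap under the shoulder, and the gripper is well clear. Handing in.

```bash
python3 -c "
from rig import *
print(sign_off())"
```

```text
the job is handed in; nothing more can be done
None
```

The pale knob (the smaller one, from the holder's middle hole) is in the blue chuck, seated and clamped. I handed the job in at 17.5 s with the gripper about 100 mm above it.

- **Seating:** the shoulder met the jaws at TCP z 109.5, exactly the height predicted from the holder. I let go before touching the ring.
- **Clamping:** I turned the brass ring clockwise about 57° in one grip. Torque ran free at about 0.57 N m, the bite came at about 0.84 rad, and I stopped at 0.90 N m, which is about 0.32 over free running.
- **Last checks:** the final pictures show the knob upright on the jaws with no visible gap at the shoulder. Wrist forces were back to about zero. The dark and blue knobs looked undisturbed after the lift; I did not check the other bench items again at the end.

Some readings disagreed:
- **Fingertips:** they sat about 11 mm behind the TCP at 66 mm opening, not ahead of it as the data say. I found this by lightly touching the holder's top (15 N) and used that value for the ring grip.
- **Finger opening:** it read 2 to 3 mm under the true diameters when gripping.
- **Torque slope:** the rise after the bite was nearer 1.5 to 2.7 N m per rad than a steady 2.7, probably from give in the grip.
- **Knob position:** the last wrist fit put the knob at (548.1, -143.1), about 2 mm from the jaw axis I had measured. That is about the calibration error.

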